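Slide a test weight under the draught shield into the pan pocket

ROBOT

A 6-joint arm with a two-finger parallel gripper is mounted at the origin on the work surface. World frame = base frame: x ahead of the robot, y to its left, z up, the work surface at z = 0. Lengths are in m, angles in rad, forces in N, time in s.
With the tool pointing down it reaches from about 0.35 to 0.975 m from the base axis. Payload 4.9 kg.
Tool frame: the origin (TCP) lies at the very end of the fingers, on their centre line; the grasp point (between the pads) lies 19 mm behind it; z points along the fingers, y is the line along which they close (so a half turn about z gives the same grasp; the last joint's range is limited). The gripper opens to 85 mm and grips with 20 to 120 N. Pads are 22 mm wide; open, the fingers measure 114 mm over their backs; the gripper's body (76 mm by 85 mm) begins 54 mm behind the grasp point. The pads swing forward as they close: fully open they stand 13 mm farther back than shut.
Start: joints at [1.18, 0.053, 1.613, -0, 1.476, -0.119], TCP at [0.168, 0.602, 0.231] pointing down, gripper open.
Joint ranges: [-3.01, 3.01], [-1.01, 2.22], [0.06, 2.58], [-1.02, 4.17], [0.09, 2.62], [-3.14, 3.14]. Speed limits (rad/s): [2.57, 2.57, 3.14, 3.14, 3.14, 3.14].

INTERFACE

Orientations are given as a rotation vector (axis times angle).
In Python, from station import ctrl gives the robot as it stands.
- The arm moves only by the tool jog_arm, never from a script. Its argument "plan" is a list of rows, each a list of 7 numbers: the shift along the tool's x, y, z in units of 0.02 m (1.0 is 0.02 m), then the turn, a rotation vector about the tool's x, y, z in units of 45 degrees (1.0 is 45 degrees), then the opening, from -1 (shut) to 1 (fully open). A call has 1 to 8 rows; each row shifts and turns the commanded pose from where the row before left it, along the tool's axes as they then stand; what a row does not reach is not made up. A row lasts 1/10 s, in which the tool goes at most 50 mm and 8.59 degrees, less where a joint would pass 70% of its speed; a pose out of reach is approached as far as the arm can. A call with a number of a shift or a turn outside -1 to 1 is refused whole. A call with a gripper value outside its range is refused whole. The fingers move at their own pace and stop on an object; "grip_force" is the grip in N (left out, the last holds). Time passes only in rows, so rows that do not move let the fingers close. It gives the time, the measured TCP pose, the force, the opening and the grip force at its end, in the units of the state.
- ctrl.get_obs(): the state, without advancing time (a new reading comes with each control period).
- ctrl.get_image(name): name is "side" or "top" or "wrist"; returns (picture, depth): 420x560x3 uint8, red, green, blue; 420x560 float32, m along the optical axis (not along the pixel's ray), 0 where there is no reading.
- ctrl.camera_info(name): a dict with "camera_matrix" (3x3 intrinsics, pixels), "k1" (the pictures are not rectified: a ray, as slopes to the right and down, at radius r is drawn at 1 + k1 r^2 times it, then the intrinsics apply), "rvec" (rotation vector, rad) and "tvec" (3), from world to camera coordinates, as OpenCV has them; the wrist camera has in their place "T_tool_cam" (4x4, takes a point from camera to tool coordinates, whose origin is the TCP and whose axes are the flange's). Camera axes: x right, y down, z forward; pixel columns grow to the right and rows downward; lengths in m; the calibration is good to about 2 mm. A picture is of the moment at which its call begins: read the wrist's pose just before it. camera_info takes no time and is no camera call.
- ctrl.finish_job(): hands the job in; it is judged then, once.
The state is a dict: "t": time; "q": joint angles; "dq": joint speeds; "effort": joint torques, N m; "tool_pos": TCP position; "tool_rot": TCP orientation; "contact_force": force on the tool from outside, world axes, zero at the start; "wrist_torque": the same for the moment, N m; "opening": finger opening in m; "grip_force": force on a finger pad.
Only numpy, scipy, OpenCV 4.12 (cv2) and the standard library are available. Lean on these libraries where they do the work, as an engineer would, in place of code of your own. Each camera call takes 0.05 s, during which the arm holds its last target. There are 200 camera calls.

TASK

Pick up the push stick and with its fork gently nudge the large flat steel weight across the balance's deck, in through the low opening of the draught shield, until it drops into the round pocket of the pan and lies flat in it; stop as soon as you feel it come up against the pocket's far wall. The weight must only be slid with the stick, never lifted or touched with the gripper, and everything else stays where it is. Then draw the stick out and lay it down flat on the bench, off the balance.

Things in the scene. Friction and masses are not known exactly. Their poses are not given: they have to be found in the camera images.
- balance: The balance, fixed: a white deck 260 mm wide, its top 12 mm above the bench, with a clear draught shield over its far end. Origin at bench height under the middle of the shield's opening; x is the feeding direction (level, into the opening), z up, y across. Open deck from x = -190 mm to 0; shield from x = 0 to 168 mm, 200 mm wide, roof 83 mm above the deck.
- opening (a point): Middle of the shield's opening, at the deck's surface. The opening is 36 mm high. Two rails, 16 mm tall, 8 mm thick, 76 mm apart inside, run from it straight through the shield; in front of it they flare out to about 150 mm apart, 50 mm before the opening. Axes as the balance.
- lane_middle (a point): Inside the shield, on the centre line 85 mm past the opening, at the steel pan's surface (1 mm below the deck). The pan has one round pocket, 76 mm across, 6 mm deep. The pan is adjustable: the pocket's centre lies on the centre line anywhere from 20 mm before to 20 mm past this point; find it by feel, or see it through the shield. Axes as the balance.
- weight_center (a point): Centre (9 mm above its underside) of the large weight, a loose flat steel disc 70 mm across, 18 mm tall, about 0.5 kg, on the open deck. z is its axis. It slides (about 2 to 5 N) and does not roll. Dropped into the pocket it stands against the far wall and resistance rises sharply. A push over 30 N is too hard.
- stick_grip (a point): Grip point of the push stick, which lies on the bench left or right of the balance: 200 mm long, 0.12 kg, flat underside. It is in the middle of the grey upright handle block (60 mm long, 20 mm thick, 60 mm tall from the stick's underside), 40 mm above the underside. x points along the stick to the fork, z up, y across the thickness (the way to pinch).
- stick: The push stick; origin on its underside, 45 mm ahead of the grip point and 40 mm lower; axes as its grip point. From the handle a white bar 14 mm tall runs forward to a fork 56 mm wide; its two prongs, 40 mm apart inside, end 145 mm ahead of the grip point. With both prongs on the large weight, which keeps it centred, the weight's centre is 174 mm ahead of the grip point.
- small_weight: a much smaller loose steel weight, a plain upright cylinder 38 mm across and 30 mm tall, standing on the balance's deck off to one side. Origin at its underside. Bystander.
- spatula: a flat spatula, 190 mm long, 20 mm wide, at most 8 mm thick, lying flat on the bench on the other side of the balance than the stick. Origin at the middle of its underside. Bystander.
- jar: a lidded white jar, 72 mm across, 75 mm tall, on the bench. Origin at its underside. Bystander.
- amber: a closed amber bottle, 64 mm across, 150 mm tall, on the bench. Origin at its underside. Bystander.
- mortar: a white ceramic mortar bowl, 90 mm across, 50 mm tall, on the bench. Origin at its underside. Bystander.
- beaker: an open glass beaker, 70 mm across, 90 mm tall, on the bench. Origin at its underside. Bystander.
- weight: The large weight itself, axes as its centre point; origin at the middle of its underside.
There are look-alikes about, which are no part of the job. What is shaped like the stick but purple or red is not meant.

How it is judged:
By the outcome, as a careful person would: the job done as asked, in the order asked, and still so for the second after the job is handed in, with the robot touching nothing.
It also fails if it takes over 72 s, if anything falls off the work surface, if the arm or the gripper's body presses on something with over 40 N, if the wrist force passes 120 N, or if a joint passes its speed limit or range.

## Working session

There is one attempt and no reset: what is moved stays moved. The work goes in short steps, Python scripts to look and compute and a tool call to move; the robot and the scene stay as the last step left them, time stands still between calls to the robot, and variables do not carry over. Pictures are saved under pics/ and viewed, at most 10 in all, crops included, and the job is handed in when it is done.

Besides the shell and the picture viewer there is one more tool, called after ">>>" as name([rows], argument=value, ...), one row to a line, values as JSON. jog_arm: Moves the arm, as the interface text tells. Shifts and turns lie within -1 to 1; 1 stands for 0.02 m of shift or 45 degrees of turn. Its arguments: {"type":"object","properties":{"plan":{"type":"array"},"grip_force":{"type":"number"}},"required":["plan"]}

```bash
mkdir -p pics
cat > h.py <<'E'
import numpy as np, cv2
from scipy.spatial.transform import Rotation as R
from station import ctrl
def cam(name):
    c=ctrl.camera_info(name); K=np.array(c["camera_matrix"]); k1=c["k1"]
    if name=="wrist":
        o=ctrl.get_obs(); T=np.eye(4); T[:3,:3]=R.from_rotvec(o["tool_rot"]).as_matrix(); T[:3,3]=o["tool_pos"]
        W=T@np.array(c["T_tool_cam"])
    else:
        Rm=R.from_rotvec(np.ravel(c["rvec"])).as_matrix(); W=np.eye(4); W[:3,:3]=Rm.T; W[:3,3]=-Rm.T@np.ravel(c["tvec"])
    return K,k1,W
def rays(C,uv):
    K,k1,W=C; uv=np.atleast_2d(np.array(uv,float))
    n=cv2.undistortPoints(uv.reshape(-1,1,2),K,np.array([k1,0,0,0,0.])).reshape(-1,2)
    return W[:3,3],np.c_[n,np.ones(len(n))]@W[:3,:3].T
def onplane(C,uv,z):
    o,d=rays(C,uv); return o+d*((z-o[2])/d[:,2])[:,None]
def project(C,P):
    K,k1,W=C; p=(np.atleast_2d(P)-W[:3,3])@W[:3,:3]; n=p[:,:2]/p[:,2:]
    n=n*(1+k1*(n**2).sum(1))[:,None]; return n@K[:2,:2].T+K[:2,2]
def snap(name,fn):
    C=cam(name); im,d=ctrl.get_image(name); cv2.imwrite(f"pics/{fn}.png",im[:,:,::-1]); np.savez(f"pics/{fn}.npz",im=im,d=d,K=C[0],k1=C[1],W=C[2]); return C,im,d
def load(fn):
    z=np.load(f"pics/{fn}.npz"); return (z["K"],float(z["k1"]),z["W"]),z["im"],z["d"]
E
python3 - <<'E'
from h import *
a=snap("top","top1"); b=snap("side","side1")
print(a[0],b[0][2]); print(ctrl.get_obs())
cv2.imwrite("pics/both.png",cv2.resize(np.vstack([a[1],b[1]])[:,:,::-1],(400,600)))
E
```

```text
(array([[438.92770795,   0.        , 282.09785038],
       [  0.        , 438.92770795, 212.66702522],
       [  0.        ,   0.        ,   1.        ]]), -0.13684963931049005, array([[ 0.0261325 , -0.98297203,  0.18188752,  0.29141918],
       [-0.99948046, -0.02225795,  0.023311  ,  0.08889498],
       [-0.01886561, -0.1824022 , -0.98304299,  1.28145975],
       [ 0.        ,  0.        ,  0.        ,  1.        ]])) [[ 0.90500381 -0.31133639  0.28989265  0.13359726]
 [-0.42511096 -0.63661615  0.64342874 -0.73054998]
 [-0.01577244 -0.70554201 -0.70849255  0.96984512]
 [ 0.          0.          0.          1.        ]]
{'t': 0.1, 'q': array([ 1.17999672e+00,  5.32886746e-02,  1.61414892e+00,  8.45209725e-06,
        1.47600450e+00, -1.19010183e-01]), 'dq': array([-0.00072205, -0.00303731, -0.0039556 ,  0.00073456,  0.00207992,
       -0.00022899]), 'effort': array([ 7.72306921e-04, -3.94905031e+01, -3.71362495e+01, -8.74940679e-05,
        3.99621335e-03,  9.58072491e-06]), 'tool_pos': array([0.16757297, 0.60153416, 0.23019195]), 'tool_rot': array([-4.25549815e-01, -3.11215726e+00,  2.80745713e-03]), 'contact_force': array([-0.09011233,  0.41053431, -0.2407493 ]), 'wrist_torque': array([-0.04424411,  0.00372707, -0.01971622]), 'grip_force': 0.0, 'opening': 0.08502254281727298}
```

View pics/top1.png

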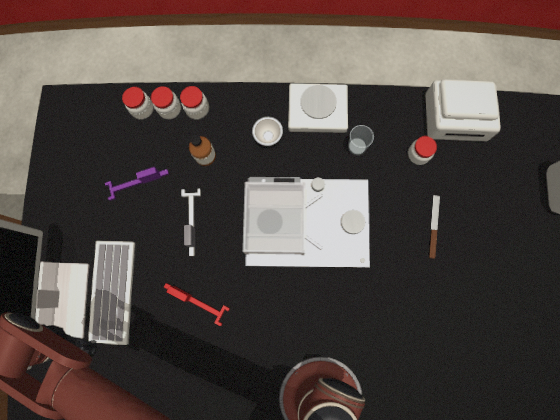

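View pics/side1.png

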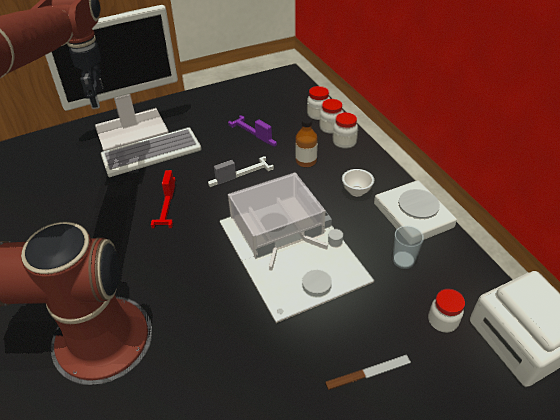

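The side and top views agree. In the top view the balance feeds to image left (+y), with the opening at column ~305, the weight at (353,222) and the pocket at (269,222). There are three stick-like things: purple (137,183), red (197,303), and white with a grey handle (190,222). The last one fits the description, so I'll confirm it in a crop and measure.

Run:
```python
from h import *
C,im,d=load("top1")
crop=im[165:275,165:385]; cv2.imwrite("pics/c1.png",cv2.resize(crop[:,:,::-1],None,fx=3.6,fy=3.6,interpolation=cv2.INTER_CUBIC))
g=cv2.cvtColor(im,cv2.COLOR_RGB2GRAY)
m=((g>90)*255).astype(np.uint8)
n,lab,st,ce=cv2.connectedComponentsWithStats(m)
for i in range(1,n):
    if st[i,4]>60 and 150<ce[i][0]<460 and 80<ce[i][1]<290: print(st[i],ce[i],onplane(C,ce[i],0.01)[0].round(4))
def mk(u,v): return lab==lab[v,u]
db=(lab==lab[250,340]).astype(np.uint8)
c=max(cv2.findContours(db,0,2)[0],key=cv2.contourArea)
r=cv2.minAreaRect(c); print(r,cv2.boxPoints(r)); print(onplane(C,cv2.boxPoints(r),.012).round(4))
for p in [(369,181),(369.5,267),(247,265.5),(353,222),(269,222),(190,192),(188,235)]: print(p,g[int(p[1]),int(p[0])],onplane(C,p,.012)[0].round(4))
```

```text
[ 123   87   58   32 1254] [151.56379585 102.6738437 ] [0.8731 0.5436 0.01  ]
[181  87  28  32 616] [194.12175325 102.50811688] [0.8734 0.4055 0.01  ]
[252 116  31  30 711] [267.03938115 130.66947961] [0.7816 0.172  0.01  ]
[349 125  25  29 307] [358.78501629 142.38110749] [ 0.75   -0.1092  0.01  ]
[191 139  19  17 174] [200.94252874 148.46551724] [0.7211 0.373  0.01  ]
[194 144  21  21 149] [206.55704698 157.5033557 ] [0.6924 0.3537 0.01  ]
[  242   177   128    91 11059] [306.26964463 222.39388733] [0.4993 0.0474 0.01  ]
[181 188  20  57 398] [189.36934673 214.22110553] [0.5157 0.3948 0.01  ]
[431 195   9  35 240] [434.93333333 212.21666667] [ 0.5383 -0.3361  0.01  ]
((305.95550537109375, 221.60438537597656), (127.20018768310547, 89.52404022216797), 0.7073193788528442) [[241.80768 265.57788]
 [242.91284 176.06065]
 [370.10333 177.63089]
 [368.99817 267.14813]]
[[ 0.3681  0.2314  0.012 ]
 [ 0.6353  0.2395  0.012 ]
 [ 0.6389 -0.1417  0.012 ]
 [ 0.3721 -0.136   0.012 ]]
(369, 181) 33 [ 0.6284 -0.1382  0.012 ]
(369.5, 267) 118 [ 0.3725 -0.1375  0.012 ]
(247, 265.5) 186 [0.3687 0.2164 0.012 ]
(353, 222) 199 [ 0.5032 -0.0896  0.012 ]
(269, 222) 170 [0.4976 0.1567 0.012 ]
(190, 192) 50 [0.5831 0.3969 0.012 ]
(188, 235) 150 [0.4531 0.3945 0.012 ]
```

View pics/c1.png

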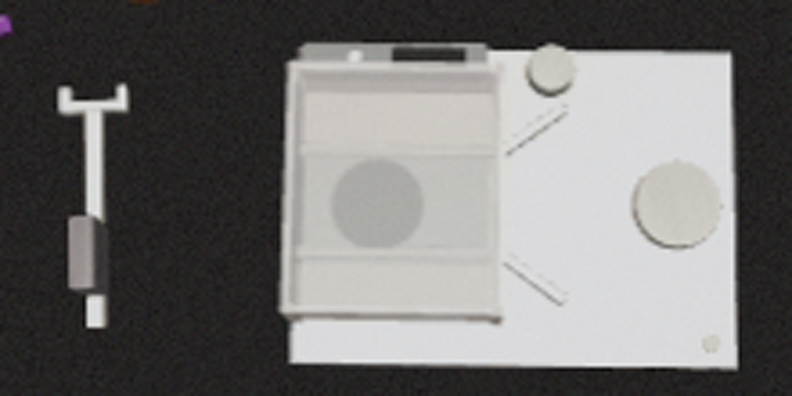

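The crop confirms the white stick with the grey handle: fork tips at about (183–199,189), tail at (191,255), fork towards +x. The weight's top is at (353,221.4), the pocket at (270,221.7) and the small weight at (318,184).

Run:
```python
from h import *
C,im,d=load("top1")
f=lambda p,z:onplane(C,[165+p[0]/3.6-.4,165+p[1]/3.6-.4],z)[0].round(4)
print("fork tips",f((62,87),.014),f((124,86),.014),"tail",f((96,327),.014),"handle top",f((80,252),.06))
print("weight",f((677,203),.03),"pocket",f((378,204),.011),"sw top",f((551,68),.042))
print("deck R",f((732,52),.012),f((737,368),.012),"BL",f((290,363),.012))
print("shield roof corners",[f(p,.095) for p in [(288,63),(502,65),(501,318),(282,314)]])
print("rails flare ends",f((566,109),.028),f((563,300),.028),"rail at opening",f((507,152),.028),f((507,256),.028))
print(ctrl.camera_info("wrist"))
```

```text
fork tips [0.5921 0.4221 0.014 ] [0.5939 0.3696 0.014 ] tail [0.3931 0.3806 0.014 ] handle top [0.4481 0.3864 0.06  ]
weight [ 0.5031 -0.0861  0.03  ] pocket [0.5   0.155 0.011] sw top [0.6094 0.0171 0.042 ]
deck R [ 0.6344 -0.1351  0.012 ] [ 0.373  -0.1369  0.012 ] BL [0.3688 0.2217 0.012 ]
shield roof corners [array([0.5954, 0.2241, 0.095 ]), array([0.5973, 0.0581, 0.095 ]), array([0.4015, 0.0555, 0.095 ]), array([0.4004, 0.2205, 0.095 ])]
rails flare ends [0.5789 0.0038 0.028 ] [0.4232 0.0046 0.028 ] rail at opening [0.5422 0.0512 0.028 ] [0.4575 0.0497 0.028 ]
{'camera_matrix': array([[334.2070017 ,   0.        , 281.73640326],
       [  0.        , 334.2070017 , 213.6888018 ],
       [  0.        ,   0.        ,   1.        ]]), 'k1': -0.006423563616120309, 'T_tool_cam': array([[ 1.10002569e-03, -9.63167162e-01, -2.68901112e-01,
         6.81890186e-02],
       [ 9.99998889e-01,  7.89058700e-04,  1.26451332e-03,
         7.14169433e-04],
       [-1.00575894e-03, -2.68902205e-01,  9.63166960e-01,
        -1.41979287e-01],
       [ 0.00000000e+00,  0.00000000e+00,  0.00000000e+00,
         1.00000000e+00]])}
```

>>> jog_arm([
  [0,0,-0.5,0,0,0.19,1],
  [-0.5,-0.5,0,0,0,0.19,1],
  [-0.5,-0.5,0,0,0,0.19,1],
  [-0.5,-0.5,0,0,0,0.19,1],
  [0,0,0,0,0,0.19,1],
  [0,0,0,0,0,0.19,1],
  [0,0,0,0,0,0.19,1],
  [0,0,0,0,0,0.19,1],
])

```text
t: 0.9
tool_pos: [0.1767, 0.5605, 0.2406]
tool_rot: [2.109, 2.328, -0.002]
contact_force: [-0.4, 0.0, 0.6]
opening: 0.0855
grip_force: 0.0
```

>>> jog_arm([
  [0,0,0,0,0,0.19,1],
  [0,0,0,0,0,0.19,1],
  [0,0,0,0,0,0.19,1],
  [0,0,0,0,0,0.19,1],
  [0,0,0,0,0,0.19,1],
  [0,0,0,0,0,0.19,1],
  [0,0,0,0,0,0.19,1],
  [0,0,0,0,0,0.19,1],
])

```text
t: 1.7
tool_pos: [0.1766, 0.5605, 0.2406]
tool_rot: [3.052, 0.74, -0.001]
contact_force: [-1.0, -0.0, 1.0]
opening: 0.0853
grip_force: 0.0
```

>>> jog_arm([
  [0,0,0,0,0,0.17,1],
  [0,0,0,0,0,0.17,1],
  [0,0,0,0,0,0.17,1],
  [0.98,0.75,0,0,0,0,1],
  [0.98,0.75,0,0,0,0,1],
  [0.98,0.75,0,0,0,0,1],
  [0.98,0.75,0,0,0,0,1],
  [0.98,0.75,0,0,0,0,1],
])

```text
t: 2.5
tool_pos: [0.2811, 0.4933, 0.2407]
tool_rot: [3.138, 0.128, -0.001]
contact_force: [-0.4, 0.2, -0.5]
opening: 0.085
grip_force: 0.0
```

>>> jog_arm([
  [0.98,0.75,0,0,0,0,1],
  [0.98,0.75,0,0,0,0,1],
  [0.98,0.75,0,0,0,0,1],
  [0.98,0.75,0,0,0,0,1],
  [0.98,0.75,0,0,0,0,1],
  [0.98,0.75,0,0,0,0,1],
  [0.98,0.75,0,0,0,0,1],
  [0.98,0.75,0,0,0,0,1],
])

```text
t: 3.3
tool_pos: [0.4471, 0.3865, 0.2407]
tool_rot: [3.138, 0.128, -0.001]
contact_force: [-0.2, 0.5, 0.1]
opening: 0.0856
grip_force: 0.0
```

>>> jog_arm([
  [0,0,0,0,0,0,1],
  [0,0,0,0,0,0,1],
])

```text
t: 3.5
tool_pos: [0.4464, 0.3871, 0.2407]
tool_rot: [3.139, 0.127, -0.002]
contact_force: [-0.9, -0.3, -0.1]
opening: 0.0854
grip_force: 0.0
```

Run:
```python
from h import *
C,im,d=snap("wrist","w1"); o=ctrl.get_obs(); print(o["tool_pos"],o["tool_rot"],o["q"])
print(project(C,[[.448,.385,.06],[.593,.396,.014],[.393,.381,.014]]))
```

```text
[0.44602923 0.38746109 0.24081806] [ 3.13883950e+00  1.28261789e-01 -1.81481739e-03] [ 5.89091293e-01 -3.27190354e-02  1.68304899e+00  4.90055225e-04
  1.49231817e+00  2.07816877e+00]
[[284.87537052 190.8664634 ]
 [285.73559479  38.92578112]
 [283.98479431 229.44186672]]
```

View pics/w1.png

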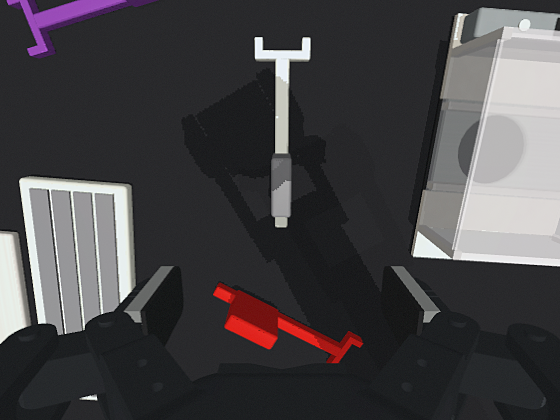

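The wrist view shows the stick upright in the image: fork tips at (255..310,38), handle around (281,187), tail at (281,227). The purple and red look-alikes are clearly separate from it.

Run:
```python
from h import *
C,im,d=load("w1")
g=cv2.cvtColor(im,cv2.COLOR_RGB2GRAY)
tips=onplane(C,[[255.5,38],[309.5,38]],.014); tail=onplane(C,[281,227],.014)[0]
bar=onplane(C,[[282.8,70],[281.8,140]],.014)
top=onplane(C,[[272.5,185],[291.5,185]],.06)
print(tips,tail,bar,top)
f=tips.mean(0); u=(f-tail)[:2]; L=np.linalg.norm(u);u/=L
print("len",L,"yaw",np.degrees(np.arctan2(u[1],u[0])),"grip from fork",f[:2]-.145*u,"from tail",tail[:2]+.055*u)
o=ctrl.get_obs(); Rm=R.from_rotvec(o["tool_rot"]).as_matrix()
gp=(f[:2]-.145*u+tail[:2]+.055*u)/2
print(gp,Rm.T@(np.r_[gp,.021]-o["tool_pos"])/.02, "toolx yaw",np.degrees(np.arctan2(Rm[1,0],Rm[0,0])))
```

```text
[[0.59137804 0.4262082  0.014     ]
 [0.59578387 0.37238747 0.014     ]] [0.39568185 0.38469335 0.014     ] [[0.5639639  0.39654248 0.014     ]
 [0.49398828 0.39182867 0.014     ]] [[0.45283881 0.39756502 0.06      ]
 [0.45436066 0.37903063 0.06      ]]
len 0.1984372651788253 yaw 4.220640147214019 grip from fork [0.44897419 0.3886262 ] from tail [0.45053269 0.38874121]
[0.44975344 0.38868371] [ 0.20332522 -0.04667811 10.99067039] toolx yaw 4.679926140506099
```

>>> jog_arm([
  [0.2,-0.05,0.8,0,0,0,1],
  [0,0,1,0,0,0,1],
  [0,0,1,0,0,0,1],
  [0,0,1,0,0,0,1],
  [0,0,1,0,0,0,1],
  [0,0,1,0,0,0,1],
  [0,0,1,0,0,0,1],
  [0,0,1,0,0,0,1],
], grip_force=60)

```text
t: 4.35
tool_pos: [0.4492, 0.3889, 0.0831]
tool_rot: [3.138, 0.13, -0.002]
contact_force: [0.5, -0.3, -0.3]
opening: 0.0851
grip_force: 0.0
```

>>> jog_arm([
  [0,0,1,0,0,0,1],
  [0,0,1,0,0,0,1],
  [0,0,1,0,0,0,1],
  [0,0,0,0,0,0,1],
])

```text
t: 4.75
tool_pos: [0.4469, 0.3873, 0.0206]
tool_rot: [3.135, 0.13, -0.011]
contact_force: [-0.1, 0.1, -1.3]
opening: 0.0855
grip_force: 0.0
```

>>> jog_arm([
  [0,0,0,0,0,0,-1],
  [0,0,0,0,0,0,-1],
  [0,0,0,0,0,0,-1],
  [0,0,0,0,0,0,-1],
  [0,0,0,0,0,0,-1],
  [0,0,0,0,0,0,-1],
  [0,0,0,0,0,0,-1],
  [0,0,0,0,0,0,-1],
])

```text
t: 5.55
tool_pos: [0.4511, 0.3891, 0.0263]
tool_rot: [-3.138, -0.128, -0.002]
contact_force: [-0.8, 0.3, 5.3]
opening: 0.0194
grip_force: 59.4
```

>>> jog_arm([
  [0,0,-0.5,0,0,0,-1],
  [0,0,-1,0,0,0,-1],
  [0,0,-1,0,0,0,-1],
  [0,0,-1,0,0,0,-1],
  [0,0,-1,0,0,0,-1],
  [0,0,-1,0,0,0,-1],
  [0,0,-1,0,0,0,-1],
  [0,0,-1,0,0,0,-1],
])

```text
t: 6.35
tool_pos: [0.45, 0.3882, 0.1756]
tool_rot: [3.138, 0.128, -0.002]
contact_force: [-1.0, 0.7, -0.3]
opening: 0.0193
grip_force: 58.5
```

>>> jog_arm([
  [0,0,-1,0,0,-0.19,-1],
  [0,0,-1,0,0,-0.19,-1],
  [0,0,-1,0,0,-0.19,-1],
  [0,0,-1,0,0,-0.19,-1],
  [0,0,0,0,0,-0.19,-1],
  [0,0,0,0,0,-0.19,-1],
  [0,0,0,0,0,-0.19,-1],
  [0,0,0,0,0,-0.19,-1],
])

```text
t: 7.15
tool_pos: [0.45, 0.3882, 0.2547]
tool_rot: [2.518, 1.878, -0.002]
contact_force: [-0.6, -0.2, -1.4]
opening: 0.0194
grip_force: 58.6
```

>>> jog_arm([
  [0,0,0,0,0,-0.19,-1],
  [0,0,0,0,0,-0.19,-1],
  [0,0,0,0,0,0,-1],
])

```text
t: 7.45
tool_pos: [0.4501, 0.3883, 0.2547]
tool_rot: [-2.218, -2.225, 0.002]
contact_force: [-0.9, -0.1, -0.4]
opening: 0.0195
grip_force: 58.6
```

>>> jog_arm([
  [-1,0.07,0,0,0,0,-1],
  [-1,0.07,0,0,0,0,-1],
  [-1,0.07,0,0,0,0,-1],
  [-1,0.07,0,0,0,0,-1],
  [-1,0.07,0,0,0,0,-1],
  [-1,0.07,0,0,0,0,-1],
  [-1,0.07,0,0,0,0,-1],
  [-1,0.07,0,0,0,0,-1],
])

```text
t: 8.25
tool_pos: [0.4619, 0.2277, 0.255]
tool_rot: [-2.222, -2.221, 0.001]
contact_force: [-0.6, 0.6, -1.0]
opening: 0.0192
grip_force: 58.6
```

>>> jog_arm([
  [-1,0.07,0,0,0,0,-1],
  [-1,0.07,0,0,0,0,-1],
  [-1,0.07,0,0,0,0,-1],
  [-1,0.07,0,0,0,0,-1],
  [-1,0.07,0,0,0,0,-1],
  [-1,0.07,0,0,0,0,-1],
  [-1,0.07,0,0,0,0,-1],
  [-1,0.07,0,0,0,0,-1],
])

```text
t: 9.05
tool_pos: [0.4736, 0.0679, 0.2551]
tool_rot: [-2.222, -2.221, 0.001]
contact_force: [-0.1, -0.8, -0.7]
opening: 0.0192
grip_force: 58.6
```

>>> jog_arm([
  [-1,0.07,0,0,0,0,-1],
  [-1,0.07,0,0,0,0,-1],
  [-1,0.07,0,0,0,0,-1],
  [-1,0.07,0,0,0,0,-1],
  [-1,0.07,0,0,0,0,-1],
  [-1,0.07,0,0,0,0,-1],
  [-1,0.07,0,0,0,0,-1],
  [-1,0.07,0,0,0,0,-1],
])

```text
t: 9.85
tool_pos: [0.4852, -0.092, 0.255]
tool_rot: [-2.222, -2.22, 0.001]
contact_force: [-0.2, 0.1, -0.8]
opening: 0.0193
grip_force: 58.6
```

>>> jog_arm([
  [-1,0.07,0,0,0,0,-1],
  [-1,0.07,0,0,0,0,-1],
  [-1,0.07,0,0,0,0,-1],
  [-1,0.07,0,0,0,0,-1],
  [-1,0.07,0,0,0,0,-1],
  [-1,0.07,0,0,0,0,-1],
  [-1,0.07,0,0,0,0,-1],
  [-1,0.07,0,0,0,0,-1],
])

```text
t: 10.65
tool_pos: [0.497, -0.252, 0.255]
tool_rot: [-2.221, -2.221, 0.0]
contact_force: [-0.5, -0.4, -1.2]
opening: 0.0195
grip_force: 58.6
```

>>> jog_arm([
  [-1,0.07,1,0,0,0,-1],
  [-0.7,0.07,1,0,0,0,-1],
  [0,0,1,0,0,0,-1],
  [0,0,0.5,0,0,0,-1],
  [0,0,0,0,0,0,-1],
  [0,0,0,0,0,0,-1],
])

```text
t: 11.25
tool_pos: [0.5005, -0.2852, 0.186]
tool_rot: [2.218, 2.224, 0.0]
contact_force: [-0.4, -0.4, -1.4]
opening: 0.0194
grip_force: 58.6
```

Run:
```python
from h import *
C,im,d=snap("wrist","w2"); o=ctrl.get_obs(); print(o["tool_pos"],o["tool_rot"],o["q"],o["contact_force"])
print(project(C,[[.5031,-.0861,.03],[.5,.155,.011],[.5003,.054,.012]]))
```

```text
[ 0.5008143  -0.28538396  0.18666536] [2.21666745e+00 2.22341592e+00 4.31914953e-04] [-6.47033112e-01 -3.20855111e-02  1.77375552e+00  3.05739908e-06
  1.39792764e+00 -6.50073424e-01] [ 0.55764179 -0.83722164 -0.66241218]
[[ 285.75731019  -57.47582049]
 [ 283.10722763 -484.19100997]
 [ 282.83713616 -276.83820152]]
```

View pics/w2.png

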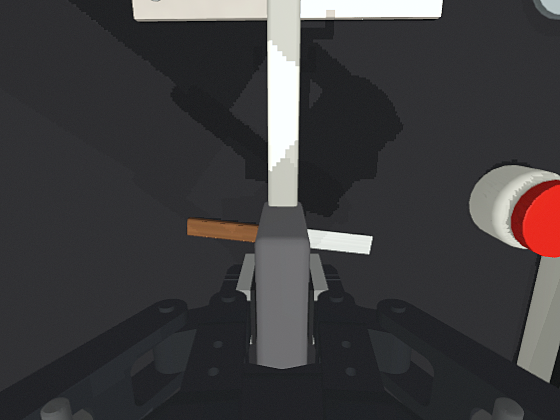

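The view shows the stick held straight (bar at columns 267–299). The deck's near edge is at row 18, columns 134–442, and the spatula lies on the bench below at (280,236), so the stick must not sink below deck height over it.

Run:
```python
from h import *
C,im,d=load("w2")
g=cv2.cvtColor(im,cv2.COLOR_RGB2GRAY)
rows=[(u,int(np.where(g[:60,u]>120)[0].max())+.5) for u in (150,180,210,240,320,350,380,410,430)]
e=onplane(C,rows,.012); print(rows,e.round(4)); print("edge yaw",np.degrees(np.polyfit(e[:,0],e[:,1],1)[0]))
for v in (3,8,12): 
    w=np.where(g[v]>120)[0]; print(v,w.min(),w.max(),onplane(C,[[w.min()-.5,v],[w.max()+.5,v]],.012)[:,0])
for v in (20,100,150): 
    w=np.where(g[v,200:350]>120)[0]+200; print("bar",v,w.min(),w.max(),onplane(C,[[w.min()-.5,v],[w.max()+.5,v]],.187-.026+.014).round(4))
w=np.where((im[:,:,0]>110)&(im[:,:,0]>1.4*im[:,:,2]))
print("spat y",onplane(C,[[200,218],[200,238],[340,232],[340,252]],.008))
```

```text
[(150, 20.5), (180, 20.5), (210, 20.5), (240, 19.5), (320, 19.5), (350, 18.5), (380, 18.5), (410, 18.5), (430, 18.5)] [[ 0.3887 -0.1348  0.012 ]
 [ 0.4141 -0.1348  0.012 ]
 [ 0.4395 -0.1347  0.012 ]
 [ 0.4649 -0.1339  0.012 ]
 [ 0.5326 -0.1336  0.012 ]
 [ 0.558  -0.1327  0.012 ]
 [ 0.5834 -0.1326  0.012 ]
 [ 0.6088 -0.1324  0.012 ]
 [ 0.6258 -0.1323  0.012 ]]
edge yaw 0.686923179088375
3 132 559 [0.37445043 0.73366956]
8 133 559 [0.37487137 0.73449504]
12 133 559 [0.37453492 0.73516001]
bar 20 200 299 [[ 0.4665 -0.1767  0.175 ]
 [ 0.5075 -0.1766  0.175 ]]
bar 100 268 298 [[ 0.4942 -0.2078  0.175 ]
 [ 0.5076 -0.2077  0.175 ]]
bar 150 268 297 [[ 0.494  -0.2292  0.175 ]
 [ 0.5076 -0.2291  0.175 ]]
spat y [[ 0.41944579 -0.31019144  0.008     ]
 [ 0.41814025 -0.33132804  0.008     ]
 [ 0.55982657 -0.32440882  0.008     ]
 [ 0.56092767 -0.3460538   0.008     ]]
```

>>> jog_arm([
  [0.25,0.23,0,0,0,-0.011,-1],
  [0,0,1,0,0,0,-1],
  [0,0,1,0,0,0,-1],
  [0,0,1,0,0,0,-1],
  [0,0,1,0,0,0,-1],
  [0,0,1,0,0,0,-1],
  [0,0,0,0,0,0,-1],
  [0,0,0,0,0,0,-1],
])

```text
t: 12.1
tool_pos: [0.5054, -0.2801, 0.0861]
tool_rot: [2.207, 2.234, 0.0]
contact_force: [0.4, 0.2, -1.1]
opening: 0.0196
grip_force: 58.6
```

Run:
```python
from h import *
C,im,d=snap("side","s2"); o=ctrl.get_obs(); print(o["tool_pos"],o["tool_rot"],o["contact_force"])
cv2.imwrite("pics/s2c.png",cv2.resize(im[150:390,200:500,::-1],None,fx=2.5,fy=2.5))
```

```text
[ 0.50588212 -0.28055305  0.08702151] [2.20615013e+00 2.23312118e+00 6.88493287e-04] [-0.44765313 -0.30539647 -0.25855233]
```

View pics/s2c.png

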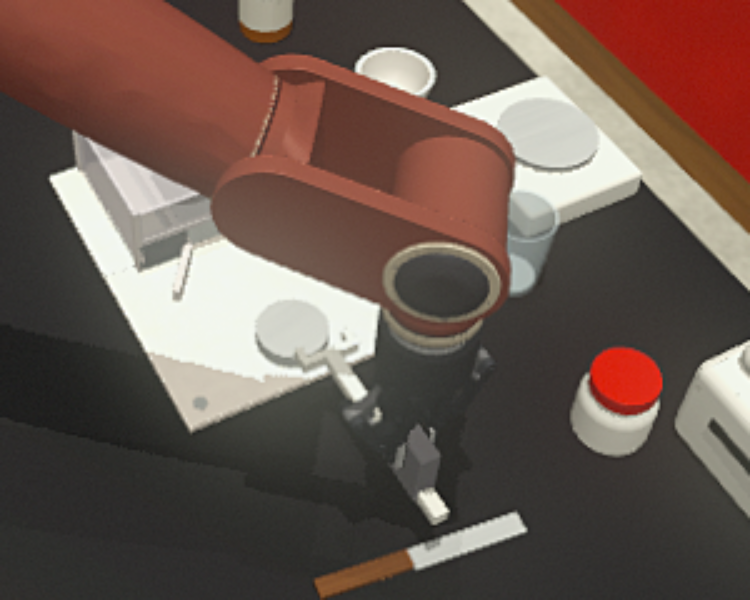

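The side crop shows the stick held above the deck edge, with the fork at (325,350) behind the weight at (292,330) and the tail above the spatula. Lowering it now.

>>> jog_arm([
  [0,0,0.8,0,0,0,-1],
  [0,0,0.8,0,0,0,-1],
  [0,0,0.5,0,0,0,-1],
  [0,0,0.2,0,0,0,-1],
  [0,0,0,0,0,0,-1],
  [0,0,0,0,0,0,-1],
])

```text
t: 12.75
tool_pos: [0.505, -0.2803, 0.0394]
tool_rot: [2.208, 2.234, 0.0]
contact_force: [-1.1, 0.4, -1.0]
opening: 0.0194
grip_force: 58.7
```

Run:
```python
from h import *
C,im,d=snap("wrist","w3"); o=ctrl.get_obs(); print(o["tool_pos"],o["tool_rot"],o["contact_force"])
```

```text
[ 0.50521015 -0.28049476  0.03981546] [2.20773368e+00 2.23372010e+00 2.29350048e-04] [ 0.90888696  0.21892736 -0.71006742]
```

View pics/w3.png

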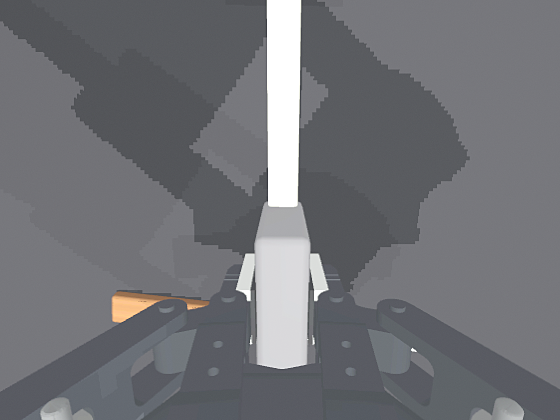

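>>> jog_arm([
  [0.3,0,0,0,0,0,-1],
  [0.3,0,0,0,0,0,-1],
  [0.3,0,0,0,0,0,-1],
  [0.3,0,0,0,0,0,-1],
  [0.3,0,0,0,0,0,-1],
  [0.3,0,0,0,0,0,-1],
  [0.3,0,0,0,0,0,-1],
  [0.3,0,0,0,0,0,-1],
])

```text
t: 13.6
tool_pos: [0.5043, -0.232, 0.0395]
tool_rot: [2.208, 2.234, -0.0]
contact_force: [0.6, -3.9, -1.1]
opening: 0.0193
grip_force: 58.7
```

Run:
```python
from h import *
C,im,d=snap("top","t3"); C2,im2,_=snap("side","s3"); o=ctrl.get_obs(); print(o["tool_pos"],o["tool_rot"],o["contact_force"])
cv2.imwrite("pics/c3.png",np.vstack([cv2.resize(im[170:275,230:400,::-1],(486,300)),cv2.resize(im2[190:350,210:469,::-1],(486,300))]))
```

```text
[ 0.50422141 -0.23112053  0.03921508] [-2.20746529e+00 -2.23418605e+00 -1.25437309e-03] [ 0.2476979  -0.83136299  0.04717254]
```

View pics/c3.png

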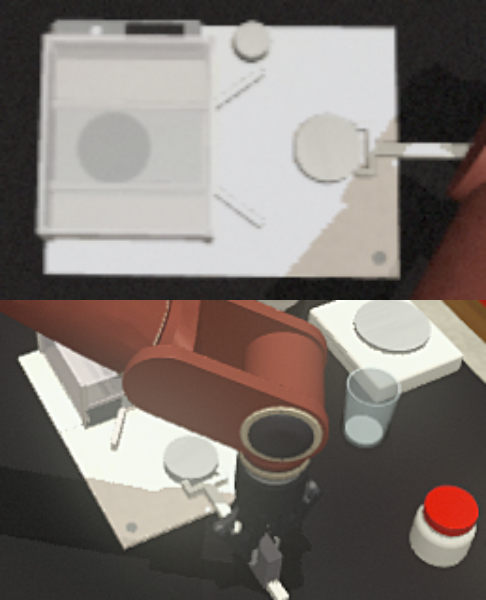

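The fork is against the weight, which is at crop position (328,147), level with the pocket at row 147. The fork sits about 2 mm low in the image, so I'll drift it slightly to +x and keep pushing.

>>> jog_arm([
  [0.3,0.01,0,0,0,0,-1],
  [0.3,0.01,0,0,0,0,-1],
  [0.3,0.01,0,0,0,0,-1],
  [0.3,0.01,0,0,0,0,-1],
  [0.3,0.01,0,0,0,0,-1],
  [0.3,0.01,0,0,0,0,-1],
  [0.3,0,0,0,0,0,-1],
  [0.3,0,0,0,0,0,-1],
])

```text
t: 14.5
tool_pos: [0.5049, -0.1837, 0.0393]
tool_rot: [2.208, 2.234, -0.0]
contact_force: [-0.2, -3.0, -0.3]
opening: 0.0193
grip_force: 58.8
```

Run:
```python
from h import *
C,im,d=snap("top","t4"); o=ctrl.get_obs(); print(o["tool_pos"],o["tool_rot"],o["contact_force"])
cv2.imwrite("pics/c4.png",cv2.resize(im[165:275,230:400,::-1],None,fx=4.5,fy=4.5,interpolation=cv2.INTER_CUBIC))
```

```text
[ 0.50471073 -0.18268002  0.03911729] [-2.20731300e+00 -2.23390694e+00 -1.07782208e-03] [ 1.06025537 -2.14638327 -0.83193351]
```

View pics/c4.png

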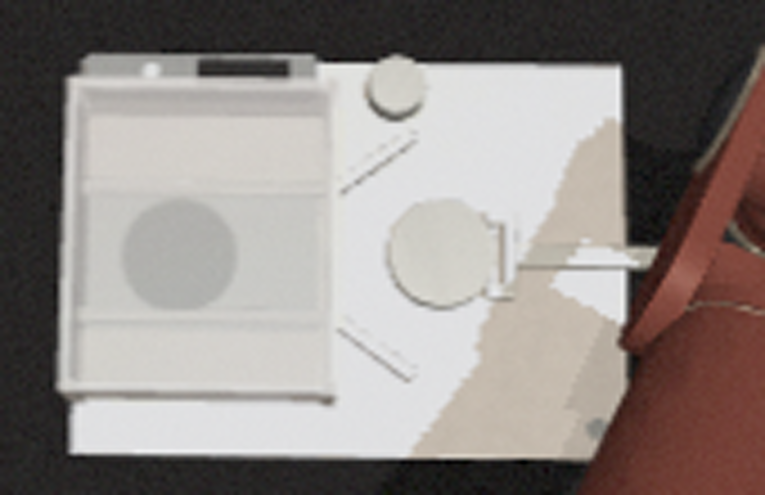

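The weight is at crop (440,253), between the flared rails (mid-row ~257) and in line with the pocket at (179,254). Continuing.

>>> jog_arm([
  [0.3,0,0,0,0,0,-1],
  [0.3,0,0,0,0,0,-1],
  [0.3,0,0,0,0,0,-1],
  [0.3,0,0,0,0,0,-1],
  [0.3,0,0,0,0,0,-1],
  [0.3,0,0,0,0,0,-1],
  [0.3,0,0,0,0,0,-1],
])

```text
t: 15.25
tool_pos: [0.5043, -0.1416, 0.0393]
tool_rot: [-2.208, -2.234, 0.0]
contact_force: [0.2, -3.7, 0.2]
opening: 0.0196
grip_force: 58.8
```

>>> jog_arm([
  [0.25,0,0,0,0,0,-1],
  [0.25,0,0,0,0,0,-1],
  [0.25,0,0,0,0,0,-1],
  [0.25,0,0,0,0,0,-1],
])

```text
t: 15.65
tool_pos: [0.5041, -0.1218, 0.0393]
tool_rot: [-2.208, -2.234, 0.0]
contact_force: [-0.6, -2.7, -1.0]
opening: 0.0195
grip_force: 58.8
```

>>> jog_arm([
  [0.25,0,0,0,0,0,-1],
  [0.25,0,0,0,0,0,-1],
  [0.25,0,0,0,0,0,-1],
  [0.25,0,0,0,0,0,-1],
  [0.25,0,0,0,0,0,-1],
  [0.25,0,0,0,0,0,-1],
])

```text
t: 16.25
tool_pos: [0.5038, -0.0918, 0.0393]
tool_rot: [2.208, 2.234, 0.0]
contact_force: [-0.2, -3.6, -0.6]
opening: 0.019
grip_force: 58.9
```

>>> jog_arm([
  [0.25,0,0,0,0,0,-1],
  [0.25,0,0,0,0,0,-1],
  [0.25,0,0,0,0,0,-1],
  [0.25,0,0,0,0,0,-1],
  [0.25,0,0,0,0,0,-1],
])

```text
t: 16.75
tool_pos: [0.5033, -0.0668, 0.0392]
tool_rot: [-2.208, -2.234, 0.0]
contact_force: [0.1, -3.9, 0.2]
opening: 0.0195
grip_force: 58.9
```

Run:
```python
from h import *
C,im,d=snap("top","t5"); o=ctrl.get_obs(); print(o["tool_pos"],o["tool_rot"],o["contact_force"],o["wrist_torque"])
cv2.imwrite("pics/c5.png",cv2.resize(im[165:275,230:400,::-1],None,fx=4.5,fy=4.5,interpolation=cv2.INTER_CUBIC))
```

```text
[ 0.50335522 -0.06607326  0.03922076] [-2.20747982e+00 -2.23415322e+00 -7.00625426e-04] [ 0.28092518 -1.50159001 -0.87382601] [-0.31843267 -0.03560458 -0.00827058]
```

View pics/c5.png

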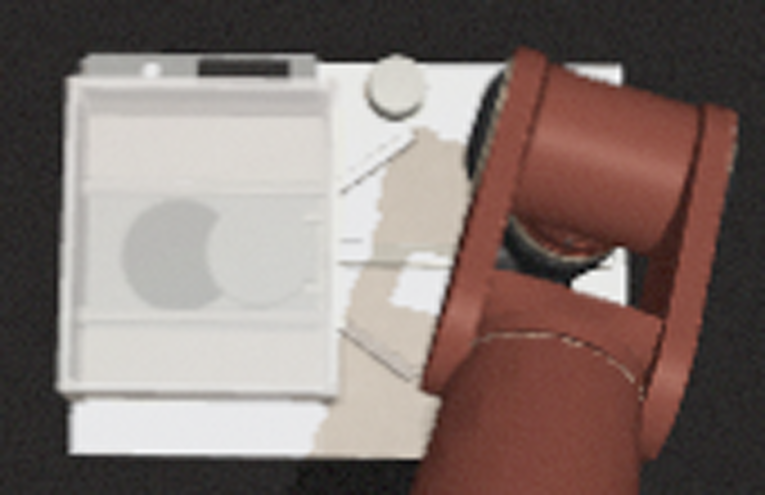

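Through the shield the weight is at crop (261,254) and the pocket at (179,254), about 52 mm to go. Proceeding more slowly.

>>> jog_arm([
  [0.2,0,0,0,0,0,-1],
  [0.2,0,0,0,0,0,-1],
  [0.2,0,0,0,0,0,-1],
  [0.2,0,0,0,0,0,-1],
  [0.2,0,0,0,0,0,-1],
])

```text
t: 17.3
tool_pos: [0.5032, -0.0469, 0.0393]
tool_rot: [-2.208, -2.234, 0.0]
contact_force: [-1.0, -3.9, -2.1]
opening: 0.0195
grip_force: 58.7
```

>>> jog_arm([
  [0.2,0,0,0,0,0,-1],
  [0.2,0,0,0,0,0,-1],
  [0.2,0,0,0,0,0,-1],
])

```text
t: 17.6
tool_pos: [0.5031, -0.0349, 0.0394]
tool_rot: [2.208, 2.234, -0.0]
contact_force: [-0.0, -2.1, -0.9]
opening: 0.0188
grip_force: 58.7
```

>>> jog_arm([
  [0.15,0,0,0,0,0,-1],
  [0.15,0,0,0,0,0,-1],
])

```text
t: 17.8
tool_pos: [0.5032, -0.029, 0.0395]
tool_rot: [2.208, 2.234, 0.0]
contact_force: [-0.1, -4.5, 0.9]
opening: 0.0193
grip_force: 58.9
```

>>> jog_arm([
  [0.1,0,0,0,0,0,-1],
  [0.1,0,0,0,0,0,-1],
])

```text
t: 18.0
tool_pos: [0.5031, -0.0249, 0.0394]
tool_rot: [-2.208, -2.234, -0.001]
contact_force: [0.3, -1.7, -2.3]
opening: 0.0192
grip_force: 58.6
```

>>> jog_arm([
  [0.1,0,0,0,0,0,-1],
  [0.1,0,0,0,0,0,-1],
])

```text
t: 18.2
tool_pos: [0.5025, -0.0209, 0.0388]
tool_rot: [-2.208, -2.234, 0.001]
contact_force: [0.0, -2.6, -2.4]
opening: 0.0195
grip_force: 58.5
```

>>> jog_arm([
  [0.1,0,0,0,0,0,-1],
])

```text
t: 18.3
tool_pos: [0.5026, -0.0189, 0.039]
tool_rot: [-2.208, -2.234, 0.0]
contact_force: [-0.6, -2.0, -1.3]
opening: 0.0196
grip_force: 58.7
```

>>> jog_arm([
  [0.1,0,0,0,0,0,-1],
])

```text
t: 18.4
tool_pos: [0.5027, -0.017, 0.0391]
tool_rot: [-2.208, -2.234, 0.001]
contact_force: [-0.4, -1.7, -1.5]
opening: 0.0189
grip_force: 58.6
```

Run:
```python
from h import *
C,im,d=snap("top","t6"); o=ctrl.get_obs(); print(o["tool_pos"],o["contact_force"])
C5,im5,d5=load("t5")
# weight is brightish in lane vs dark pocket: profile along row through lane centre
v=221
for i in (im5,im): print(cv2.cvtColor(i,cv2.COLOR_RGB2GRAY)[v-2:v+3,246:312].mean(0).astype(int).tolist())
```

```text
[ 0.50267273 -0.01665819  0.03912859] [ 0.31790056 -0.39791374 -0.84880431]
[186, 176, 181, 196, 207, 207, 208, 208, 207, 207, 202, 191, 184, 183, 184, 184, 184, 184, 184, 184, 184, 185, 185, 185, 185, 185, 185, 185, 185, 190, 202, 208, 208, 208, 208, 208, 208, 207, 207, 208, 208, 208, 209, 208, 209, 209, 208, 208, 208, 209, 208, 208, 209, 208, 210, 214, 210, 219, 230, 224, 220, 222, 222, 223, 221, 217]
[186, 177, 182, 197, 207, 208, 208, 208, 208, 208, 203, 192, 191, 203, 207, 208, 207, 207, 207, 206, 207, 207, 207, 207, 207, 208, 208, 208, 208, 207, 208, 208, 208, 208, 208, 206, 204, 207, 213, 218, 216, 215, 214, 215, 215, 214, 215, 215, 215, 214, 214, 215, 214, 215, 215, 214, 211, 217, 218, 206, 206, 201, 202, 202, 193, 146]
```

>>> jog_arm([
  [0.06,0,0,0,0,0,-1],
])

```text
t: 18.55
tool_pos: [0.5028, -0.0159, 0.0393]
tool_rot: [-2.208, -2.235, 0.0]
contact_force: [0.4, -2.7, -1.7]
opening: 0.0196
grip_force: 58.6
```

>>> jog_arm([
  [0.06,0,0,0,0,0,-1],
])

```text
t: 18.65
tool_pos: [0.5029, -0.015, 0.0394]
tool_rot: [2.208, 2.234, -0.001]
contact_force: [-0.6, -3.5, -0.8]
opening: 0.0191
grip_force: 58.6
```

>>> jog_arm([
  [0,0,0,0,0,0,-1],
])

```text
t: 18.75
tool_pos: [0.5029, -0.0148, 0.0393]
tool_rot: [2.208, 2.234, -0.0]
contact_force: [-0.7, -1.9, -0.8]
opening: 0.0193
grip_force: 58.7
```

>>> jog_arm([
  [0.05,0,0,0,0,0,-1],
])

```text
t: 18.85
tool_pos: [0.5029, -0.014, 0.0394]
tool_rot: [2.208, 2.234, -0.0]
contact_force: [0.5, -3.3, -1.3]
opening: 0.0192
grip_force: 58.7
```

>>> jog_arm([
  [0.05,0,0,0,0,0,-1],
])

```text
t: 18.95
tool_pos: [0.5029, -0.0129, 0.0394]
tool_rot: [2.208, 2.234, -0.0]
contact_force: [-0.7, -2.9, -1.1]
opening: 0.0191
grip_force: 58.7
```

Run:
```python
from h import *
C,im,d=snap("top","t7"); o=ctrl.get_obs(); print(o["tool_pos"],o["contact_force"])
v=221
print(cv2.cvtColor(im,cv2.COLOR_RGB2GRAY)[v-2:v+3,246:312].mean(0).astype(int).tolist())
```

```text
[ 0.5029365  -0.01272088  0.03935908] [-0.53288015 -1.91077692 -1.5675852 ]
[186, 177, 182, 196, 208, 208, 208, 209, 208, 208, 202, 200, 207, 207, 208, 207, 207, 208, 208, 208, 207, 208, 207, 208, 208, 208, 208, 208, 209, 209, 209, 209, 208, 209, 206, 196, 195, 210, 216, 215, 212, 214, 215, 215, 214, 214, 215, 215, 214, 215, 215, 215, 215, 215, 214, 214, 211, 217, 220, 205, 196, 197, 193, 163, 96, 93]
```

>>> jog_arm([
  [0.05,0,0,0,0,0,-1],
])

```text
t: 19.1
tool_pos: [0.5029, -0.0118, 0.0393]
tool_rot: [2.208, 2.234, -0.0]
contact_force: [-0.3, -3.6, -1.6]
opening: 0.0194
grip_force: 58.7
```

>>> jog_arm([
  [0.05,0,0,0,0,0,-1],
])

```text
t: 19.2
tool_pos: [0.5029, -0.0108, 0.0393]
tool_rot: [2.208, 2.234, 0.0]
contact_force: [-0.2, -2.9, -0.7]
opening: 0.0196
grip_force: 58.7
```

Run:
```python
from h import *
C,im,d=snap("top","t8"); o=ctrl.get_obs(); print(o["tool_pos"],o["contact_force"])
C2,im2,_=snap("side","s8")
a=cv2.resize(im[170:270,235:335,::-1],(400,400),interpolation=cv2.INTER_CUBIC)
p=project(C2,[.5,.155,.02])[0].astype(int); print(p)
b=cv2.resize(im2[p[1]-50:p[1]+50,p[0]-50:p[0]+50,::-1],(400,400),interpolation=cv2.INTER_CUBIC)
cv2.imwrite("pics/c8.png",np.hstack([a,b]))
print(cv2.cvtColor(im,cv2.COLOR_RGB2GRAY)[219:224,246:312].mean(0).astype(int).tolist())
for u in (262,270,276): print(u,cv2.cvtColor(im,cv2.COLOR_RGB2GRAY)[200:245,u-1:u+2].mean(1).astype(int).tolist())
```

```text
[ 0.50288259 -0.01059114  0.03932281] [ 0.09638126 -1.92630778 -1.10654241]
[274 219]
[186, 176, 181, 197, 208, 208, 208, 208, 208, 208, 207, 207, 208, 208, 207, 207, 208, 208, 208, 207, 207, 207, 207, 207, 208, 209, 208, 208, 208, 209, 209, 209, 209, 209, 200, 186, 200, 217, 215, 214, 214, 214, 214, 214, 214, 215, 214, 214, 214, 214, 215, 215, 215, 215, 215, 214, 211, 217, 221, 206, 197, 195, 170, 107, 97, 94]
262 [214, 215, 215, 215, 213, 214, 214, 210, 205, 206, 207, 206, 207, 208, 207, 207, 208, 207, 208, 207, 208, 207, 208, 208, 208, 209, 207, 208, 209, 209, 204, 199, 201, 207, 214, 215, 204, 208, 214, 217, 217, 217, 217, 216, 217]
270 [215, 216, 217, 216, 214, 217, 214, 210, 204, 204, 206, 208, 209, 207, 208, 207, 208, 208, 207, 208, 209, 208, 208, 208, 209, 208, 209, 209, 209, 209, 209, 208, 202, 196, 211, 215, 204, 208, 213, 216, 217, 217, 217, 219, 217]
276 [217, 216, 216, 216, 214, 211, 213, 211, 204, 206, 202, 199, 201, 206, 208, 208, 208, 208, 208, 208, 209, 209, 208, 209, 209, 209, 210, 208, 207, 203, 196, 189, 198, 206, 212, 215, 205, 208, 213, 217, 218, 217, 218, 218, 218]
```

View pics/c8.png

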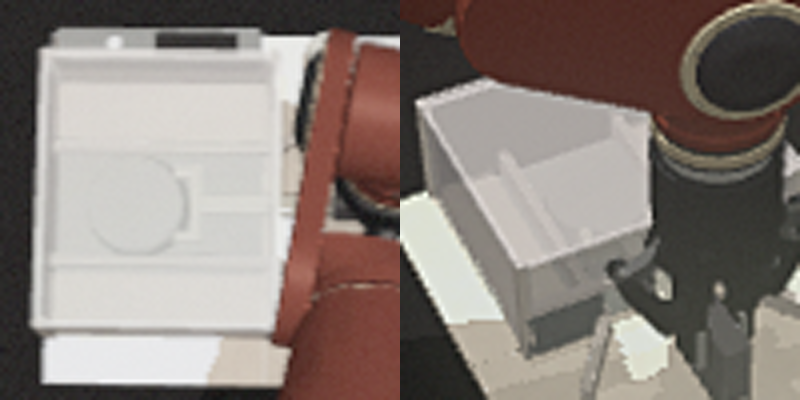

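The top view through the shield shows the weight almost filling the pocket, with a dark gap on the near side at crop column 188. It should be within a few millimetres of the far wall, so I'll feel for it in 1 mm steps.

>>> jog_arm([
  [0.05,0,0,0,0,0,-1],
])

```text
t: 19.4
tool_pos: [0.5029, -0.0101, 0.0394]
tool_rot: [2.208, 2.234, -0.001]
contact_force: [-0.8, -5.3, -0.3]
opening: 0.0191
grip_force: 58.7
```

>>> jog_arm([
  [0.05,0,0,0,0,0,-1],
])

```text
t: 19.5
tool_pos: [0.5031, -0.0098, 0.0397]
tool_rot: [2.206, 2.234, -0.003]
contact_force: [-1.3, -7.6, 0.9]
opening: 0.0194
grip_force: 58.9
```

>>> jog_arm([
  [0.04,0,0,0,0,0,-1],
])

```text
t: 19.6
tool_pos: [0.5033, -0.0096, 0.0399]
tool_rot: [2.205, 2.233, -0.004]
contact_force: [-1.2, -10.3, 1.2]
opening: 0.0194
grip_force: 59.0
```

That is the far wall: the force rose from 3 to 10 N with hardly any travel. Drawing the stick out.

>>> jog_arm([
  [-0.2,0,0,0,0,0,-1],
  [-0.5,0,0,0,0,0,-1],
  [-0.8,0,0,0,0,0,-1],
  [-1,0,0,0,0,0,-1],
  [-1,0,0,0,0,0,-1],
  [-1,0,0,0,0,0,-1],
  [-1,0,0,0,0,0,-1],
  [-1,0,0,0,0,0,-1],
])

```text
t: 20.4
tool_pos: [0.5041, -0.1387, 0.0391]
tool_rot: [-2.208, -2.233, -0.001]
contact_force: [-0.1, 0.3, -2.1]
opening: 0.0195
grip_force: 58.7
```

Run:
```python
from h import *
C,im,d=snap("top","t9"); o=ctrl.get_obs(); print(o["tool_pos"],o["tool_rot"],o["contact_force"])
C2,im2,_=snap("side","s9")
a=cv2.resize(im[170:270,235:335,::-1],(400,400),interpolation=cv2.INTER_CUBIC)
b=cv2.resize(im2[169:269,224:324,::-1],(400,400),interpolation=cv2.INTER_CUBIC)
x=np.hstack([a,b]).astype(float); x=np.clip((x-150)*2.4,0,255).astype(np.uint8)
cv2.imwrite("pics/c9.png",x)
```

```text
[ 0.5044979  -0.14131527  0.03947658] [ 2.20945710e+00  2.23143842e+00 -5.53990161e-04] [-1.12594687 -1.69947612  0.30681466]
```

View pics/c9.png

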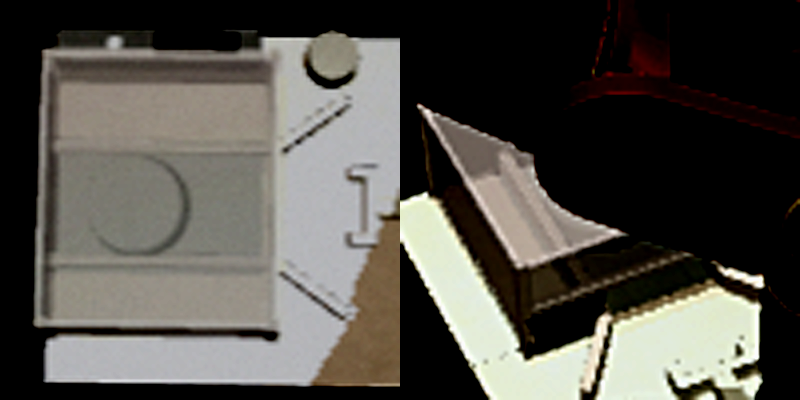

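The weight sits in the pocket, with an even crescent gap on its near side (columns 184–190) and its far side against the wall. The stick is clear of the shield. I'll lay it on the free bench strip between the deck (y −0.134) and the spatula (y −0.31).

>>> jog_arm([
  [-0.5,0,-0.5,0,0,0,-1],
  [0,0,-1,0,0,0,-1],
  [0,0,-1,0,0,0,-1],
  [0,0,-1,0,0,0,-1],
  [0,0,-1,0,0,0,-1],
  [0,0,-1,0,0,0,-1],
  [0,0,-0.5,0,0,0,-1],
  [0,0,0,0,0,0.11,-1],
])

```text
t: 21.3
tool_pos: [0.5056, -0.1481, 0.1619]
tool_rot: [2.302, 2.133, 0.003]
contact_force: [-0.1, 0.1, -0.6]
opening: 0.0191
grip_force: 58.6
```

>>> jog_arm([
  [0,0,0,0,0,0.19,-1],
  [0,0,0,0,0,0.19,-1],
  [0,0,0,0,0,0.19,-1],
  [0,0,0,0,0,0.19,-1],
  [0,0,0,0,0,0.19,-1],
  [0,0,0,0,0,0.19,-1],
  [0,0,0,0,0,0.19,-1],
  [0,0,0,0,0,0.19,-1],
])

```text
t: 22.1
tool_pos: [0.5041, -0.1475, 0.159]
tool_rot: [-3.106, -0.464, 0.001]
contact_force: [-0.7, -0.5, -1.1]
opening: 0.0191
grip_force: 58.6
```

>>> jog_arm([
  [0,0,0,0,0,0.19,-1],
  [0,0,0,0,0,0.19,-1],
  [-0.95,0.75,0,0,0,0,-1],
  [-0.95,0.75,0,0,0,0,-1],
  [-0.95,0.75,0,0,0,0,-1],
  [-0.95,0.75,0,0,0,0,-1],
  [-0.95,0.75,0,0,0,0,-1],
  [0,0,0,0,0,0,-1],
])

```text
t: 22.9
tool_pos: [0.4081, -0.2241, 0.159]
tool_rot: [-3.141, -0.002, 0.001]
contact_force: [0.8, 0.2, -1.1]
opening: 0.0189
grip_force: 58.7
```

>>> jog_arm([
  [0,0,1,0,0,0,-1],
  [0,0,1,0,0,0,-1],
  [0,0,1,0,0,0,-1],
  [0,0,1,0,0,0,-1],
  [0,0,1,0,0,0,-1],
  [0,0,1,0,0,0,-1],
  [0,0,0.4,0,0,0,-1],
  [0,0,0,0,0,0,-1],
])

```text
t: 23.7
tool_pos: [0.4091, -0.2222, 0.03]
tool_rot: [-3.139, -0.007, 0.004]
contact_force: [-0.1, 0.9, -1.0]
opening: 0.0194
grip_force: 58.8
```

>>> jog_arm([
  [0,0,0.05,0,0,0,-1],
  [0,0,0.05,0,0,0,-1],
  [0,0,0,0,0,0,-1],
])

```text
t: 24.0
tool_pos: [0.4104, -0.2238, 0.0303]
tool_rot: [3.141, 0.006, 0.002]
contact_force: [0.0, -0.3, -1.3]
opening: 0.0191
grip_force: 58.8
```

>>> jog_arm([
  [0,0,0.05,0,0,0,-1],
  [0,0,0.05,0,0,0,-1],
  [0,0,0,0,0,0,-1],
  [0,0,0,0,0,0,-1],
])

```text
t: 24.4
tool_pos: [0.4097, -0.2233, 0.0273]
tool_rot: [-3.142, -0.006, 0.0]
contact_force: [0.7, 0.5, -0.8]
opening: 0.0191
grip_force: 58.8
```

>>> jog_arm([
  [0,0,0.05,0,0,0,-1],
  [0,0,0,0,0,0,-1],
  [0,0,0,0,0,0,-1],
])

```text
t: 24.7
tool_pos: [0.4098, -0.2234, 0.0264]
tool_rot: [3.141, 0.006, 0.0]
contact_force: [-0.6, -0.5, -1.2]
opening: 0.0194
grip_force: 58.9
```

>>> jog_arm([
  [0,0,0.04,0,0,0,-1],
  [0,0,0,0,0,0,-1],
])

```text
t: 24.9
tool_pos: [0.4099, -0.2235, 0.0263]
tool_rot: [-3.142, -0.006, 0.0]
contact_force: [-3.2, 1.3, 5.9]
opening: 0.0193
grip_force: 59.6
```

>>> jog_arm([
  [0,0,0.03,0,0,0,-1],
  [0,0,0,0,0,0,-1],
])

```text
t: 25.1
tool_pos: [0.41, -0.2236, 0.0263]
tool_rot: [-3.141, -0.006, 0.001]
contact_force: [-4.5, 1.6, 8.8]
opening: 0.0189
grip_force: 60.3
```

The stick is on the bench. Easing off, releasing and rising.

>>> jog_arm([
  [0,0,-0.07,0,0,0,-1],
  [0,0,0,0,0,0,1],
  [0,0,0,0,0,0,1],
  [0,0,0,0,0,0,1],
  [0,0,0,0,0,0,1],
  [0,0,0,0,0,0,1],
  [0,0,0,0,0,0,1],
  [0,0,0,0,0,0,1],
])

```text
t: 25.9
tool_pos: [0.4098, -0.2234, 0.0263]
tool_rot: [3.142, 0.006, 0.0]
contact_force: [-0.4, -0.1, -0.4]
opening: 0.0853
grip_force: 0.0
```

>>> jog_arm([
  [0,0,-0.4,0,0,0,1],
  [0,0,-0.8,0,0,0,1],
  [0,0,-1,0,0,0,1],
  [0,0,-1,0,0,0,1],
  [0,0,-1,0,0,0,1],
  [0,0,-1,0,0,0,1],
  [0,0,-1,0,0,0,1],
  [0,0,-1,0,0,0,1],
])

```text
t: 26.7
tool_pos: [0.4097, -0.2233, 0.1718]
tool_rot: [3.141, 0.006, 0.001]
contact_force: [1.3, -0.2, -0.2]
opening: 0.0856
grip_force: 0.0
```

>>> jog_arm([
  [-0.5,0,-1,0,0,0,1],
  [0,0,-1,0,0,0,1],
  [0,0,0,0,0,0,1],
  [0,0,0,0,0,0,1],
])

```text
t: 27.1
tool_pos: [0.3998, -0.2235, 0.2106]
tool_rot: [3.141, 0.006, 0.001]
contact_force: [-0.3, 1.4, -0.8]
opening: 0.0855
grip_force: 0.0
```

Run:
```python
from h import *
o=ctrl.get_obs(); print(o["tool_pos"],o["contact_force"],o["opening"])
C,im,d=snap("wrist","w10"); g=cv2.cvtColor(im,cv2.COLOR_RGB2GRAY)
p=project(C,[[.41,-.2235,.06],[.555,-.2235,.014],[.48,-.2235,.014]]); print(p)
for q in p[1:]:
    v=int(q[1])+6; s=g[v,int(q[0])-45:int(q[0])+45]; w=np.where(s>130)[0]+int(q[0])-45; print(v,w.min() if len(w) else 0,w.max() if len(w) else 0)
C,im,d=snap("top","t10"); a=load("t9")[1]
m=(cv2.absdiff(im,a).max(2)>40).astype(np.uint8); n,l,st,ce=cv2.connectedComponentsWithStats(m)
print([ (s.tolist()) for s in st[1:] if s[4]>25])
print(cv2.cvtColor(im,cv2.COLOR_RGB2GRAY)[219:224,250:300].mean(0).astype(int).tolist())
# drop check: apparent circle of weight
```

```text
[ 0.39984057 -0.22346555  0.21057805] [-0.34910561  1.44396921 -0.82657917] 0.08554783020229911
[[282.75347212 188.3605267 ]
 [283.5369042   21.55819204]
 [283.04233708 107.93313197]]
27 252 312
113 275 289
[[304, 174, 197, 246, 17566], [426, 202, 67, 63, 2173], [439, 249, 11, 8, 27], [229, 335, 72, 61, 1437], [197, 399, 21, 21, 238], [265, 410, 16, 10, 89]]
[192, 192, 192, 193, 193, 192, 192, 192, 192, 193, 192, 192, 191, 192, 192, 192, 192, 192, 193, 192, 193, 194, 193, 194, 192, 194, 194, 193, 193, 192, 181, 170, 180, 192, 193, 193, 193, 193, 193, 193, 193, 193, 193, 193, 193, 193, 192, 193, 193, 193]
```

```bash
python3 -c "
from station import ctrl
print(ctrl.finish_job())"
```

```text
the job is handed in; nothing more can be done
None
```

The job is handed in at about 27 s of the 72 s: the weight was slid into the pocket, stopping at the far wall at about 10 N. The top view shows an even gap on its near side, so it looks flat, and the stick lies flat on the bench between the balance and the spatula; I viewed 12 pictures, over the limit of 10.

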